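# Restock the gated tin rack

## Task

Restock the white tin rack: stand the small cream-and-red tin in the rack's open mouth and push it along the lane, through the two red gate flaps, until it is pressed firmly up against the tin already inside (about 12 N, never more than 15 N). Then let go and come away so that both flaps swing shut behind the tin, which stays standing in the lane; leave the blue tin and the herb jar where they are.

Things in the scene. Friction and masses are not known exactly. Their poses are not given: they have to be found in the camera images.
- tin_center (a point): centre (half-way up) of the small cream tin with a red band that is to be stored: an upright closed cylinder 57 mm in diameter, 72 mm tall, 0.13 to 0.24 kg, standing on the worktop; point 36 mm above its underside, z axis = the tin's axis
- rack: white one-lane tin rack, fixed. Origin on the worktop under the middle of its gate; x along the lane from mouth inward, y left, z up. Level lane floor 8 mm above the worktop, x = -70 mm (open mouth) to 222 mm (70 mm tall end plate); open above. Side walls 30 mm high, 70 mm apart inside, flaring to 86 mm at the mouth. Stood at x = -38 mm, y = 0 a tin just clears the shut gate
- flap_left (a joint): left red gate flap at rack x = 0, hinged upright on the left wall, 31 mm long, 10 to 28 mm above the worktop; 0 rad = shut across the lane, grows as it swings inward (rack +x) up to 1.5, flat along the wall (a tin passes with 3 mm each side); never outward. A light spring shuts it (0.3 N at its tip when shut, 1 N wide open)
- flap_right (a joint): right red gate flap, mirror image of the left one; 0 rad = shut, grows as it swings inward. Both flaps are free to shut behind the tin once its axis is past rack x = 53 mm
- follower: sprung follower with the stored tin it carries (same kind, not removable). The pose is its fixed rail's and equals the rack's: where the row stands is not measured. The new tin touches it with its axis somewhere from rack x = 56 to 101 mm; then it yields at 1.5 N plus 3 N per mm, hard stop after 12 mm; when let go it pushes the new tin back to about the point of first touch
- blue_tin_center (a point): centre of the blue tin, 75 mm in diameter, 58 mm tall, a bystander; point 29 mm above its underside
- herb_jar_center (a point): centre of the green-capped herb jar, 44 mm in diameter, 100 mm tall, a bystander; point 50 mm above its underside
Not all that is in view belongs to the job. Leave any purple look-alike of the part that bears tin_center alone.

How it is judged:
On the way, in this order (a step that is already met when the one before it is completed fails the run):
1. the tin stands low in the gate and has pushed both flaps open (over 0.5 rad each) (x of tin_center in the frame of rack between -0.015 and 0.04 m and z of tin_center in the frame of rack below 0.052 m and value of joint each of flap_left, flap_right above 0.5 rad), for 0.1 s.
2. the tin, past the gate and low in the lane, is pressed against the stored tin with more than 9 N for 0.2 s (x of tin_center in the frame of rack above 0.05 m and z of tin_center in the frame of rack below 0.052 m and contact force between tin and follower above 9 N), for 0.2 s.
At the end, for the whole second after the job is handed in: the tin stands upright (within 0.1 rad) and still on the lane floor behind the gate (its axis 50 to 115 mm past the gate, within 10 mm of the lane's middle), both flaps are shut (under 0.1 rad), and nothing touches the tin but the rack (x of tin_center in the frame of rack between 0.05 and 0.115 m and y of tin_center in the frame of rack between -0.01 and 0.01 m and z of tin_center in the frame of rack below 0.047 m and angle between tin_center's own z axis and vertical below 0.1 rad and value of joint each of flap_left, flap_right below 0.1 rad and linear speed of tin below 0.02 m/s).
It fails at once if the tin is pressed against the stored tin with more than 15 N (contact force between tin and follower above 15 N).
It fails at once if the blue tin is shifted by more than 15 mm (distance of blue_tin_center from where it was at the start of the episode above 0.015 m).
It fails at once if the herb jar is shifted by more than 15 mm (distance of herb_jar_center from where it was at the start of the episode above 0.015 m).
It also fails if it takes over 53 s, if anything falls off the work surface, if the arm or the gripper's body presses on something with over 40 N, if the wrist force passes 120 N, or if a joint passes its speed limit or range.

## Robot

A 6-joint arm with a two-finger parallel gripper is mounted at the origin on a cart in front of the work surface, level with it; the furniture and walls round the work are solid. World frame = base frame: x ahead of the robot, y to its left, z up, the work surface at z = 0. Lengths are in m, angles in rad, forces in N, time in s.
With the tool pointing down it reaches from about 0.3 to 0.85 m from the base axis. Payload 4.2 kg.
Tool frame: the origin (TCP) lies between the finger pads; the fingertips stand 14 mm ahead of it and the grasp point (between the pads) lies 5 mm behind it (manip.nose_length is the distance from the TCP to the fingertips, in m); z points along the fingers, y is the line along which they close (so a half turn about z gives the same grasp; the last joint's range is limited). The gripper opens to 91 mm and grips with 3 to 60 N. Pads are 32 mm wide; open, the fingers measure 118 mm over their backs; the gripper's body (76 mm by 178 mm) begins 60 mm behind the grasp point.
Start: joints at [1.231, 0.32, 1.565, -0, 1.257, -0.02], TCP at [0.181, 0.546, 0.228] pointing down, gripper open.
Joint ranges: [-3.11, 3.11], [-0.84, 2.01], [0.21, 2.61], [-1.34, 4.49], [0.05, 2.63], [-2.56, 2.56]. Speed limits (rad/s): [2.57, 2.57, 3.14, 3.14, 3.14, 3.14].

## Interface

Orientations are given as a unit quaternion [x, y, z, w].
In Python, from cell import manip, move_gripper, vision, job gives the robot as it stands. Calls block until the motion is done:
- manip.move_to(position, orientation): joint-space move of the TCP to a pose.
- manip.servo_line(position, feed=0.15, rot=None): straight line of the TCP; rot=None keeps the orientation; feed is the mean speed in m/s.
- manip.movej(angles): joint-space move.
- move_gripper(opening): finger opening in m; the grip force is fixed at half the most; returns when the fingers have stopped.
- manip.hold(seconds).
- manip.ik(position, orientation): joint angles nearest the present ones, or None.
- vision.get_image(name): name is "scene" or "top" or "wrist"; returns the picture (400x640x3 uint8, red, green, blue); there is no depth.
- vision.camera_model(name): a dict with "camera_matrix" (3x3 intrinsics, pixels), "rvec" (rotation vector, rad) and "tvec" (3), from world to camera coordinates, as OpenCV has them; the wrist camera has in their place "hand_eye" (4x4, takes a point from camera to tool coordinates, whose origin is the TCP and whose axes are the flange's). Camera axes: x right, y down, z forward; pixel columns grow to the right and rows downward; lengths in m; the calibration is good to about 2 mm. The wrist camera is an equidistant fisheye: a pixel r from the principal point sees the ray r / f radians off the axis. A picture is of the moment at which its call begins: read the wrist's pose just before it. camera_model takes no time and is no camera call.
A pose or a line that the arm cannot do raises manip.PlanningError and nothing moves.
- job.close_job(): hands the job in; it is judged then, once.
Readings, each from a call of its own:
- manip.get_time_s(): time.
- manip.get_q(): joint angles.
- manip.get_qvel(): joint speeds.
- manip.get_joint_efforts(): joint torques, N m.
- manip.get_eef_pos(): TCP position.
- manip.get_ee_rot(): TCP orientation.
- manip.get_wrist_force(): force on the tool from outside, world axes, zero at the start.
- manip.get_ft_torque(): the same for the moment, N m.
- manip.get_grip_width(): finger opening in m.
- manip.get_finger_force(): force on a finger pad.
Only numpy, scipy, OpenCV 4.12 (cv2) and the standard library are available. Lean on these libraries where they do the work, as an engineer would, in place of code of your own. Each camera call takes 0.05 s, during which the arm holds its last target. There are 200 camera calls.

## Working session

There is one attempt and no reset: what is moved stays moved. The work goes in short steps, each a Python script; the robot and the scene stay as the last script left them, time stands still between calls to the robot, and variables do not carry over. Pictures are saved under pics/ and viewed, at most 10 in all, crops included, and the job is handed in when it is done.

```bash
ls; mkdir -p pics; python3 - <<'E'
from cell import manip, move_gripper, vision, job
import cv2,numpy as np
for n in("scene","top","wrist"):
    im=vision.get_image(n); cv2.imwrite(f"pics/{n}0.png",im[:,:,::-1])
    m=vision.camera_model(n); print(n,{k:np.round(v,4).tolist() if not isinstance(v,str) else v for k,v in m.items()})
print(manip.get_time_s(),manip.get_eef_pos(),manip.get_ee_rot(),manip.get_wrist_force())
E
```

```text
pics
scene {'camera_matrix': [[457.4807, 0.0, 324.2813], [0.0, 457.4807, 196.407], [0.0, 0.0, 1.0]], 'rvec': [2.1002, -0.7633, 0.4178], 'tvec': [-0.3581, 0.3576, 0.5658]}
top {'camera_matrix': [[433.203, 0.0, 323.7686], [0.0, 433.203, 206.1873], [0.0, 0.0, 1.0]], 'rvec': [2.1769, -2.2103, 0.0836], 'tvec': [0.1382, 0.5793, 0.8819]}
wrist {'camera_matrix': [[309.7069, 0.0, 320.0618], [0.0, 309.7069, 196.0463], [0.0, 0.0, 1.0]], 'hand_eye': [[0.0007, -0.9684, -0.2495, 0.0694], [1.0, 0.0008, -0.0003, -0.0007], [0.0005, -0.2495, 0.9684, -0.1561], [0.0, 0.0, 0.0, 1.0]]}
0.15 [0.18067012 0.54551433 0.22733867] [ 1.59216759e-01  9.87243434e-01 -6.44268881e-04 -1.01917803e-04] [ 0.17433995  0.27814595 -0.3682158 ]
```

View pics/top0.png

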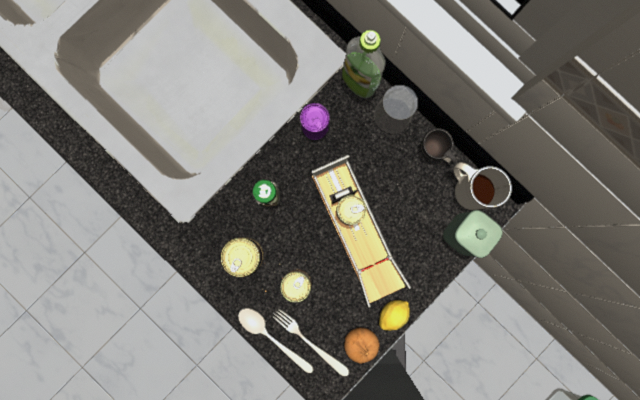

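View pics/scene0.png

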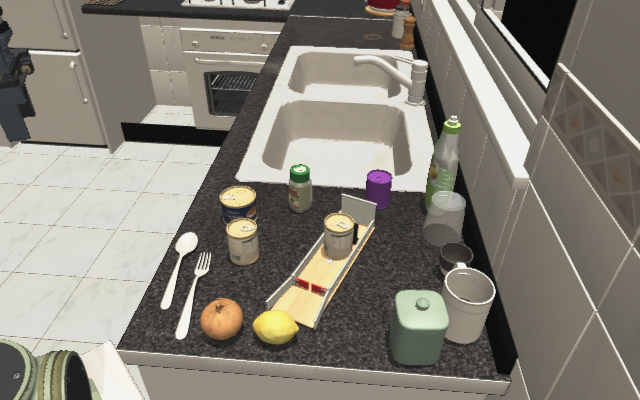

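Top view: there are four tin-like things. The plain cream tin has its lid at (295,287), or (242,242) in scene. The stored tin is in the rack at (350,210), the larger blue tin at (240,257), and the purple look-alike at (314,120). The free-standing small cream tin at (295,287) fits the description. The rack mouth is near (388,297), the red flaps near (373,266), the end plate near (330,165), and the jar at (264,192). Next: an enlarged crop to confirm, and the positions.

```bash
cat > h.py <<'E'
import numpy as np, cv2
from cell import manip, move_gripper, vision, job
from scipy.spatial.transform import Rotation as R
def ray(cam,uv,pose=None):
    m=vision.camera_model(cam);K=np.array(m["camera_matrix"]);uv=np.asarray(uv,float)
    p=np.array([(uv[0]-K[0,2])/K[0,0],(uv[1]-K[1,2])/K[1,1]])
    if cam!="wrist":
        Rm=cv2.Rodrigues(np.array(m["rvec"],float))[0];t=np.array(m["tvec"],float).ravel()
        return -Rm.T@t, Rm.T@np.array([p[0],p[1],1])
    th=np.hypot(*p);d=np.r_[p*(np.sin(th)/max(th,1e-9)),np.cos(th)]
    H=np.array(m["hand_eye"]);T=np.eye(4);T[:3,:3]=R.from_quat(pose[1]).as_matrix();T[:3,3]=pose[0]
    H=T@H;return H[:3,3],H[:3,:3]@d
def onz(cam,uv,z,pose=None):
    o,d=ray(cam,uv,pose);return o+d*(z-o[2])/d[2]
def snap(cam,name):
    pose=(np.array(manip.get_eef_pos()),np.array(manip.get_ee_rot()))
    im=vision.get_image(cam);cv2.imwrite(f"pics/{name}.png",im[:,:,::-1]);return im,pose
E
python3 - <<'E'
from h import *
top=cv2.imread("pics/top0.png");sc=cv2.imread("pics/scene0.png")
a=cv2.resize(top[150:330,240:430],None,fx=3,fy=3,interpolation=cv2.INTER_CUBIC)
b=cv2.resize(sc[205:275,205:265],None,fx=3.8,fy=3.8,interpolation=cv2.INTER_CUBIC)
c=np.zeros((540,800,3),np.uint8);c[:,:570]=a;c[:b.shape[0],570:570+b.shape[1]]=b[:, :230]
cv2.imwrite("pics/crop1.png",c)
hsv=cv2.cvtColor(top,cv2.COLOR_BGR2HSV)
yel=cv2.inRange(hsv,(15,40,130),(40,255,255))
red=cv2.inRange(hsv,(0,130,90),(8,255,255))|cv2.inRange(hsv,(172,130,90),(180,255,255))
for nm,m in(("yel",yel),("red",red)):
    n,l,s,cc=cv2.connectedComponentsWithStats(m)
    for i in range(1,n):
        if s[i,4]>15 and 200<cc[i,0]<420 and 100<cc[i,1]<330:
            k=cv2.findContours((l==i).astype(np.uint8),0,2)[0][0]
            print(nm,s[i],cc[i].round(1),[np.round(v,1) for v in cv2.minAreaRect(k)] )
for nm,uv,z in(("tin",(295,287),.072),("blue",(240,257),.058),("jar",(264,192),.1),("stored",(350,210),.08),("flap",(373,266),.028),("mouthL",(369,305),.008),("mouthR",(408,290),.008),("purple",(314,120),.072)):
    print(nm,onz("top",uv,z).round(4))
print(R.from_quat(manip.get_ee_rot()).as_matrix().round(3))
E
```

```text
yel [332 164  25  27 361] [344.2 176.9] [array([344.7, 178.4]), array([29. , 14.8]), np.float64(64.7)]
yel [ 316  171   89  132 3771] [362.9 243.2] [array([358.6, 231.9]), array([138.3,  39.5]), np.float64(65.4)]
yel [315 182   7  12  16] [317.5 186.8] [array([317.7, 187.6]), array([12.5,  1.6]), np.float64(66.0)]
yel [326 206  18  37  68] [334.2 223.8] [array([334.4, 224.3]), array([39.4,  1.8]), np.float64(65.6)]
yel [ 221  238   39   39 1096] [240.1 256.5] [array([240., 257.]), array([38., 38.]), np.float64(90.0)]
yel [281 272  30  30 612] [294.7 287.3] [array([295.5, 286.5]), array([29., 29.]), np.float64(90.0)]
yel [295 282   5   5  16] [297.1 284.1] [array([297., 284.]), array([3.6, 3.6]), np.float64(26.6)]
yel [380 301  30  29 671] [394.6 315.3] [array([394.5, 315. ]), array([28., 29.]), np.float64(90.0)]
red [376 258  12   6  19] [381.7 260.5] [array([381.6, 260.6]), array([ 1.3, 12.1]), np.float64(66.8)]
red [362 265  11   6  18] [367.1 267.3] [array([366.9, 267.3]), array([ 1.3, 11.2]), np.float64(63.4)]
tin [0.4225 0.1879 0.072 ]
blue [0.4811 0.2961 0.058 ]
jar [0.6045 0.2428 0.1   ]
stored [0.5691 0.0795 0.08  ]
flap [0.457 0.031 0.028]
mouthL [0.3754 0.0387 0.008 ]
mouthR [ 0.4048 -0.0431  0.008 ]
purple [0.7489 0.1467 0.072 ]
[[-0.949  0.314 -0.   ]
 [ 0.314  0.949 -0.001]
 [-0.    -0.001 -1.   ]]
```

View pics/crop1.png

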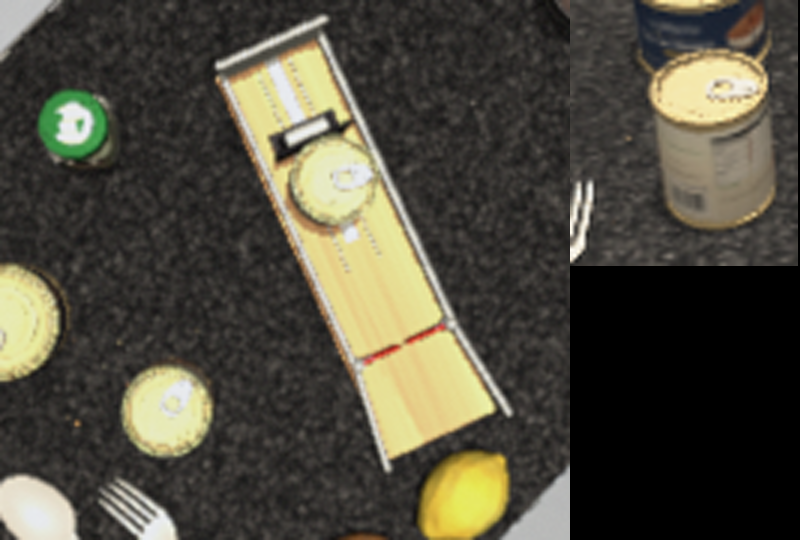

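The crop confirms it: the cream tin at top (295,287) stands free with its label and is 57 mm class, while the blue one behind it is larger. The rough gate is at (0.457, 0.031) with lane direction about 23°, and the stored tin is about 122 mm past the gate. Next I look at the gate from close up with the wrist camera.

```bash
cat >> h.py <<'E'
def down(a):  # tool z down, tool x at world angle a
    c,s=np.cos(a),np.sin(a);return R.from_matrix(np.array([[c,s,0],[s,-c,0],[0,0,-1.]])).as_quat()
E
python3 - <<'E'
from h import *
for uv in((381.7,260.5),(367.1,267.3)): print("flaps top",onz("top",uv,.028).round(4))
a=np.radians(23.4);g=np.array([.457,.031])
p=g-.07*np.array([np.cos(a),np.sin(a)])
manip.move_to([*p,.17],down(a))
manip.hold(.2)
im,pose=snap("wrist","w1");np.save("w1.npy",np.r_[pose[0],pose[1]])
print(manip.get_time_s(),pose,manip.get_q(),manip.get_wrist_force())
E
```

```text
flaps top [0.4678 0.013  0.028 ]
flaps top [0.4545 0.0431 0.028 ]
2.5 (array([0.39294493, 0.00365948, 0.17002373]), array([ 9.79103084e-01,  2.03364567e-01,  6.26156511e-05, -8.04676502e-06])) [-2.02079111e-02  8.39872337e-02  2.03362522e+00  5.82562188e-05
  1.02396608e+00  1.14123957e+00] [-0.47767349  0.55386387  0.40050857]
```

View pics/w1.png

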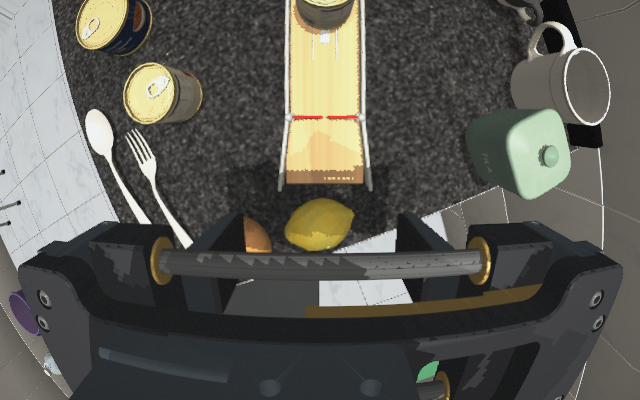

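Wrist view: the gate flaps are at (326,118), the lane is nearly vertical in the picture (columns 286–364), the stored tin is at (325,10), and the tin lid is at (150,92).

```bash
python3 - <<'E'
from h import *
v=np.load("w1.npy");pose=(v[:3],v[3:])
im=cv2.imread("pics/w1.png");hsv=cv2.cvtColor(im,cv2.COLOR_BGR2HSV)
red=(cv2.inRange(hsv,(0,130,90),(8,255,255))|cv2.inRange(hsv,(172,130,90),(180,255,255)))
red[:100]=0;red[135:]=0;red[:,:270]=0;red[:,380:]=0
ys,xs=np.nonzero(red);print("red cols",xs.min(),xs.max(),"rows",ys.min(),ys.max())
L=[];Rr=[]
for c0,c1 in((286,322),(330,366)):
    k=(xs>=c0)&(xs<c1);uv=(xs[k].mean(),ys[k].mean());print(uv,onz("wrist",uv,.026,pose).round(4))
e=[onz("wrist",(xs.min()-.0,ys[xs==xs.min()].mean()),.026,pose),onz("wrist",(xs.max()+1,ys[xs==xs.max()].mean()),.026,pose)]
print("red ends",np.round(e,4),np.linalg.norm(e[0]-e[1]),"mid",(e[0]+e[1])/2)
yel=cv2.inRange(hsv,(12,50,120),(40,255,255))
for r in range(45,112,6):
    x=np.nonzero(yel[r,270:385])[0]+270
    a=onz("wrist",(x.min(),r),.008,pose);b=onz("wrist",(x.max()+1,r),.008,pose)
    L.append(a);Rr.append(b);print(r,x.min(),x.max(),a[:2].round(4),b[:2].round(4),"w",np.linalg.norm(a-b).round(4))
for S in(L,Rr,(np.array(L)+Rr)/2):
    S=np.array(S)[:,:2].astype(np.float32);f=cv2.fitLine(S,cv2.DIST_HUBER,0,.001,.001).ravel();f[:2]*=np.sign(f[0]);print("dir deg",np.degrees(np.arctan2(f[1],f[0])),f[2:])
yel[:, :115]=0;yel[:,205:]=0;yel[130:]=0
k=max(cv2.findContours(yel,0,2)[0],key=cv2.contourArea);el=cv2.fitEllipse(k);print(el,onz("wrist",el[0],.072,pose))
E
```

```text
red cols 293 356 rows 116 118
(np.float64(307.1547619047619), np.float64(116.96428571428571)) [0.4536 0.0423 0.026 ]
(np.float64(341.875), np.float64(116.875)) [0.4671 0.0118 0.026 ]
red ends [[ 0.4487  0.0551  0.026 ]
 [ 0.4734 -0.0013  0.026 ]] 0.06156304699490568 mid [0.46109147 0.02686228 0.026     ]
45 290 359 [0.5158 0.0893] [0.5446 0.024 ] w 0.0713
51 290 359 [0.5099 0.0866] [0.5386 0.0214] w 0.0712
57 290 359 [0.504 0.084] [0.5327 0.0189] w 0.0712
63 290 359 [0.4981 0.0814] [0.5268 0.0164] w 0.0711
69 290 359 [0.4923 0.0789] [0.5209 0.0138] w 0.0711
75 290 359 [0.4865 0.0764] [0.5151 0.0113] w 0.0711
81 290 359 [0.4807 0.0739] [0.5093 0.0088] w 0.0711
87 290 358 [0.475  0.0714] [0.5032 0.0072] w 0.07
93 290 359 [0.4693 0.0689] [0.4979 0.0038] w 0.0711
99 290 359 [0.4636 0.0665] [0.4922 0.0013] w 0.0712
105 290 359 [0.4579 0.064 ] [ 0.4865 -0.0012] w 0.0712
111 290 359 [0.4522 0.0616] [ 0.4808 -0.0037] w 0.0713
dir deg 23.530909 [0.48432708 0.07545858]
dir deg 23.508179 [0.5112819  0.00959123]
dir deg 23.49957 [0.5021402  0.04441943]
((148.32847595214844, 92.74971008300781), (49.83283615112305, 61.85957336425781), 14.379531860351562) [0.4240667  0.18433582 0.072     ]
```

The gate origin is at (0.461, 0.027) and the lane direction is 23.5°; the measured width of 71 mm against 70 mm and the agreement between the two views both check out. The tin is at about (0.4235, 0.186). Next I grasp it high, with fingertips above the wall tops, and check the grip.

```bash
cat >> h.py <<'E'
A=np.radians(23.5);G=np.array([.461,.0268]);X=np.array([np.cos(A),np.sin(A)]);Y=np.array([-X[1],X[0]])
Q=down(A)
def rk(x,y,z): return [*(G+x*X+y*Y),z]
def F():
    f=np.mean([manip.get_wrist_force() for _ in range(5)],0);return np.array([f[:2]@X,f[:2]@Y,f[2]])
E
python3 - <<'E'
from h import *
t=[.4235,.186]
manip.move_to([*t,.13],Q);manip.servo_line([*t,.054],feed=.1)
print("pre",manip.get_time_s(),manip.get_eef_pos(),F())
move_gripper(.03);print("w",manip.get_grip_width(),manip.get_finger_force())
manip.servo_line([*t,.15],feed=.15);print("lift",manip.get_time_s(),manip.get_grip_width(),F())
manip.move_to(rk(-.04,0,.14),Q);manip.hold(.3)
im,pose=snap("wrist","w2");np.save("w2.npy",np.r_[pose[0],pose[1]])
print(manip.get_time_s(),pose[0],manip.get_grip_width(),F())
snap("scene","s2")
E
```

```text
pre 4.1917 [0.42407099 0.18593835 0.05452238] [ 0.42801235 -0.04452666 -0.26629821]
w 0.05682238190182954 30.000321865081787
lift 5.6 0.05693250128031038 [ 0.75640216 -0.45714588 -1.81489115]
6.6833 [0.42449963 0.01181139 0.1400029 ] 0.05690635765909609 [-0.44603936 -0.07470197 -1.35691672]
```

View pics/w2.png

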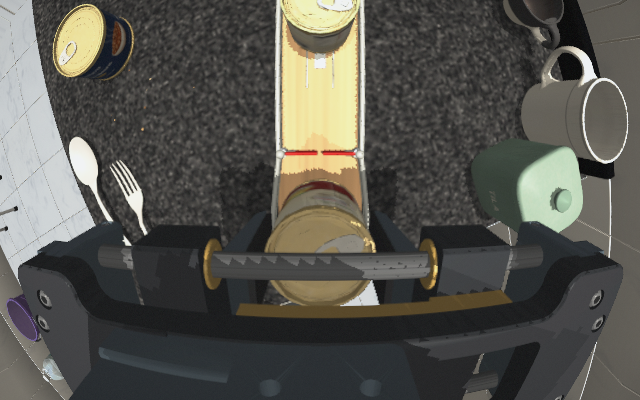

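The tin is gripped (57 mm wide) and hangs upright at about (320,245). The lane and flaps at (320,153) are centred ahead of it. Next I re-measure the centring, then lower the tin into the mouth with a force check.

```bash
python3 - <<'E'
from h import *
v=np.load("w2.npy");pose=(v[:3],v[3:])
im=cv2.imread("pics/w2.png");hsv=cv2.cvtColor(im,cv2.COLOR_BGR2HSV)
red=(cv2.inRange(hsv,(0,130,90),(8,255,255))|cv2.inRange(hsv,(172,130,90),(180,255,255)))
red[:140]=0;red[165:]=0
ys,xs=np.nonzero(red[:,270:380]);xs=xs+270
loc=lambda p:np.array([(p[:2]-G)@X,(p[:2]-G)@Y])
for u in(xs.min(),xs.max()+1): print("red end",u,loc(onz("wrist",(u,ys.mean()),.026,pose)).round(4))
yel=cv2.inRange(hsv,(12,50,120),(40,255,255))
for r in range(60,145,14):
    x=np.nonzero(yel[r,265:375])[0]+265
    print(r,[loc(onz("wrist",(u,r),.008,pose)).round(4).tolist() for u in(x.min(),x.max()+1)])
print("tcp",loc(pose[0]), R.from_quat(pose[1]).as_matrix()[:,0])
manip.servo_line(rk(-.04,0,.068),feed=.1);manip.hold(.3);f0=F();print("f",f0,loc(manip.get_eef_pos()),manip.get_eef_pos()[2])
for z in np.arange(.066,.0615,-.0007):
    manip.servo_line(rk(-.04,0,z),feed=.02);manip.hold(.1);f=F();print(round(z,4),manip.get_eef_pos()[2].round(4),(f-f0).round(2))
    if f[2]-f0[2]>2: break
print(manip.get_time_s())
E
```

```text
red end 285 [0.0003 0.0306]
red end 355 [ 0.0005 -0.0309]
60 [[0.0857, 0.0351], [0.0859, -0.0349]]
74 [[0.0723, 0.0359], [0.0725, -0.0358]]
88 [[0.059, 0.035], [0.0592, -0.035]]
102 [[0.0459, 0.0359], [0.046, -0.036]]
116 [[0.0328, 0.036], [0.0329, -0.0361]]
130 [[0.0196, 0.0352], [0.0198, -0.0354]]
144 [[0.0065, 0.0354], [0.0067, -0.0356]]
tcp [-0.03944972  0.00080903] [9.16316381e-01 4.00455078e-01 1.44421420e-04]
f [ 0.63556969 -0.37980211 -1.64148782] [-0.03978183 -0.00010726] 0.06837442888042879
0.066 0.066 [-0.69 -0.53 -1.53]
0.0653 0.0653 [-0.32 -0.21 -0.47]
0.0646 0.0646 [-0.96  1.54 -0.91]
0.0639 0.0639 [ 0.04  0.34 -0.61]
0.0632 0.0632 [-0.73  0.13 -0.16]
0.0625 0.0625 [-0.41  0.12  0.27]
0.0618 0.0621 [-1.21  1.36  5.87]
10.35
```

Centring is within 0.3 mm and the floor is felt at TCP z ≈ 0.0623. Next I raise the tin 1 mm, drive it through the gate, then step forward under force watch.

```bash
cat >> h.py <<'E'
def Fa(n=6):
    s=[]
    for _ in range(n):
        manip.hold(.02);f=np.array(manip.get_wrist_force());s.append([f[:2]@X,f[:2]@Y,f[2]])
    return np.mean(s,0)
def rx(): p=np.array(manip.get_eef_pos());return ((p[:2]-G)@X).round(4),((p[:2]-G)@Y).round(4),p[2].round(4)
E
python3 - <<'E'
from h import *
Z=.0632
manip.servo_line(rk(-.04,0,Z),feed=.02);f0=Fa(15);print("f0",f0.round(2))
manip.servo_line(rk(.015,0,Z),feed=.05);manip.hold(.2);print("gate",rx(),(Fa()-f0).round(2),manip.get_grip_width())
snap("wrist","w3")
manip.servo_line(rk(.045,0,Z),feed=.05);f=Fa(15);print("pre",rx(),(f-f0).round(2))
x=.045;log=[];best=0
while x<.11:
    d=-(Fa(5)-f0)[0]
    log.append((round(x*1e3,1),round(d,1)))
    if d>10.8: break
    if d>7: x+=.0002
    elif d>1.8: x+=.0005
    else: x+=.001
    manip.servo_line(rk(x,0,Z),feed=.02)
print(log);manip.hold(.3);print("press",(Fa(10)-f0).round(2),rx(),manip.get_grip_width(),manip.get_time_s())
snap("top","t3")
E
```

```text
f0 [-0.2   0.06 -2.15]
gate (np.float64(0.0155), np.float64(-0.0002), np.float64(0.0634)) [ 1.31  0.01 -0.62] 0.056901002364487065
pre (np.float64(0.0468), np.float64(-0.0005), np.float64(0.0637)) [ 5.63 -0.45 -1.41]
[(45.0, np.float64(-6.1)), (46.0, np.float64(-5.6)), (47.0, np.float64(-4.0)), (48.0, np.float64(-3.0)), (49.0, np.float64(-1.4)), (50.0, np.float64(-0.7)), (51.0, np.float64(-0.3)), (52.0, np.float64(-0.4)), (53.0, np.float64(0.0)), (54.0, np.float64(-0.4)), (55.0, np.float64(-0.3)), (56.0, np.float64(-0.3)), (57.0, np.float64(-0.1)), (58.0, np.float64(0.1)), (59.0, np.float64(-0.3)), (60.0, np.float64(-0.4)), (61.0, np.float64(-0.1)), (62.0, np.float64(-0.3)), (63.0, np.float64(1.1)), (64.0, np.float64(3.3)), (64.5, np.float64(4.6)), (65.0, np.float64(5.2)), (65.5, np.float64(6.4)), (66.0, np.float64(6.9)), (66.5, np.float64(7.2)), (66.7, np.float64(8.0)), (66.9, np.float64(7.9)), (67.1, np.float64(8.0)), (67.3, np.float64(8.0)), (67.5, np.float64(8.6)), (67.7, np.float64(8.9)), (67.9, np.float64(9.1)), (68.1, np.float64(9.3)), (68.3, np.float64(9.6)), (68.5, np.float64(9.6)), (68.7, np.float64(10.0)), (68.9, np.float64(10.8)), (69.1, np.float64(10.9))]
press [-10.72  -1.59   5.61] (np.float64(0.066), np.float64(0.0002), np.float64(0.0629)) 0.05706544327398867 26.3333
```

```bash
python3 - <<'E'
from h import *
Z=.0632;f0=np.array([-.1,.06,-2.15]);x=.0691
for _ in range(12):
    d=-(Fa(5)-f0)[0]
    if d>12.2: break
    x+=.0002;manip.servo_line(rk(x,0,Z),feed=.02)
manip.hold(.3);print("press",x,(Fa(10)-f0).round(2),rx(),manip.get_time_s())
im,_=snap("wrist","w4")
a=cv2.imread("pics/w4.png");b=cv2.resize(cv2.imread("pics/t3.png")[150:330,300:420],None,fx=2.2,fy=2.2)
c=np.zeros((400,800,3),np.uint8);c[:,:530]=a[:,55:585];c[:396,535:535+264]=b;cv2.imwrite("pics/c4.png",c)
E
```

```text
press 0.07030000000000003 [-11.97  -1.7    6.55] (np.float64(0.0666), np.float64(0.0002), np.float64(0.0628)) 28.9333
```

View pics/c4.png

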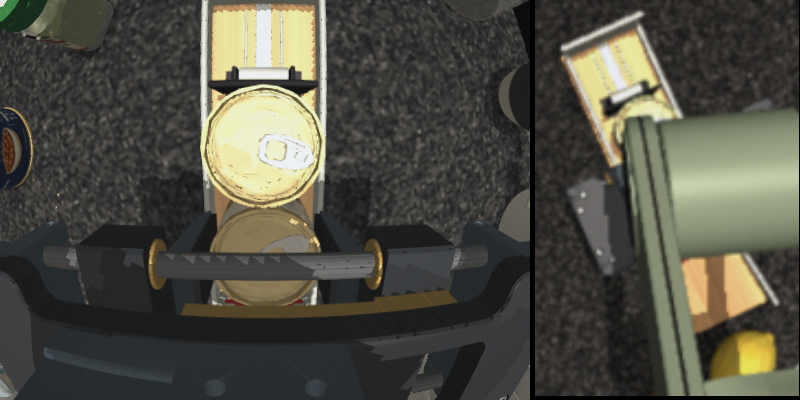

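The tin stands between the fingers at (265,255) in the crop, touching the stored tin at (262,145), with the red flaps closing behind it. Some of the load goes into the floor (Fz 6.5 N), so I press a little more to be sure. The wrist reading bounds the contact force. Then I ease off and release.

```bash
python3 - <<'E'
from h import *
Z=.0632;f0=np.array([-.1,.06,-2.15]);x=.0703
for _ in range(10):
    d=-(Fa(5)-f0)[0]
    if d>12.9: break
    x+=.0002;manip.servo_line(rk(x,0,Z),feed=.02)
manip.hold(.3);print("press",x,(Fa(10)-f0).round(2),rx(),manip.get_time_s())
while x>.0615:
    x-=.001;manip.servo_line(rk(x,0,Z),feed=.02);f=Fa(3)-f0
    if -f[0]<2: break
print("eased",x,f.round(2),rx())
move_gripper(.075);manip.hold(.2);print("open",manip.get_grip_width(),(Fa()-f0).round(2),rx(),manip.get_time_s())
p=rx();manip.servo_line(rk(p[0],p[1],.12),feed=.06)
manip.servo_line(rk(-.04,0,.17),feed=.2);manip.hold(.3)
im,pose=snap("wrist","w5");np.save("w5.npy",np.r_[pose[0],pose[1]]);print(manip.get_time_s())
E
```

```text
press 0.07090000000000002 [-12.71  -1.92   6.97] (np.float64(0.0668), np.float64(0.0002), np.float64(0.0627)) 30.5333
eased 0.06190000000000001 [-0.59 -0.07 -0.26] (np.float64(0.0627), np.float64(-0.0002), np.float64(0.0636))
open 0.07511497018279319 [-0.04 -0.27  2.03] (np.float64(0.0619), np.float64(-0.0), np.float64(0.0632)) 34.0167
36.1833
```

View pics/w5.png

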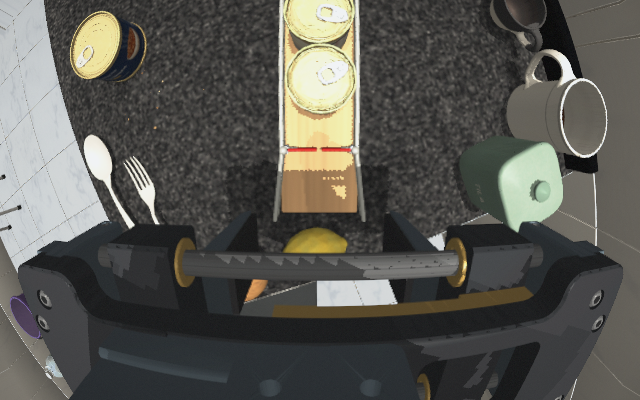

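Both flaps are shut in line at (320,149). The tin stands upright at (321,78) against the stored tin, centred in the lane and clear of the gripper. The pressed travel (about 4 mm, which means about 12 N) agrees with the wrist reading of 12.7 N. I hand the job in.

```bash
python3 - <<'E'
from h import *
v=np.load("w5.npy");p=onz("wrist",(321,78),.08,(v[:3],v[3:]));print(((p[:2]-G)@X).round(4),((p[:2]-G)@Y).round(4))
print(job.close_job(),manip.get_time_s())
E
```

```text
0.0623 -0.0017
the job is handed in; nothing more can be done
the job is handed in; nothing more can be done
```

The job is handed in, with no verdict returned: the tin was pressed to about 12–13 N by the wrist reading and now stands about 62 mm past the gate, 2 mm off the lane's middle. Both flaps look shut behind it; the blue tin and herb jar were never touched, and the clock was about 36 s.

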